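Pull test of a prototype hand grip

TASK

Run a pull test on the grey prototype grip: start the logger by pressing the flat push button fully down and letting it spring up, then pull the grip out until its pointer is in line with the blade of the index clip and hold it there for about two seconds, without going well past the clip. Then ease the grip back home without letting it snap, let go, and stop the logger by pressing the flat button fully down and releasing it once more. Leave the mushroom-headed stop button and the other things on the bench alone.

Things in the scene. Friction and masses are not known exactly. Their poses are not given: they have to be found in the camera images.
- rig: Pull rig, fixed to the bench: aluminium base plate 12 mm thick, spanning -180 to +180 mm along its x and -70 to +120 mm along its y. Origin on the bench surface, z up. The slide is pulled out along -x (roughly towards the robot). A steel spring barrel (top 63 mm above the bench) lies over x = +100 to +175 mm, y = 0. A white scale with 10 mm ticks lies at y = 58 to 86 mm.
- pull (a joint): Position of the sprung slide: 0 = home (drawn in), grows as it is pulled out along the rig's -x, in m; stop at 0.100. The spring pulls it home with 3.6 N at 0 plus 120 N per m (about 13 N at 0.075); if let go, it snaps home.
- grip (a point): Centre of the grey prototype grip on the slide: level spindle-shaped bar, 100 mm long along the rig's y, 30 mm thick mid-way, 72 mm above the bench, on a 14 mm thick post under its middle; carriage below, top at 27 mm. Fingers can straddle it from above, closing along the rig's x. At home it is at rig x = +20 mm, y = 0 (80 mm short of the barrel). Axes as the rig's.
- pointer_tip (a point): Tip of the thin dark steel pointer that the slide carries out over the scale, on the rig's +y side, 19.5 mm above the bench; 83 mm along y from the grip's centre, at the same rig x. Moves with the slide.
- index: Index clip, aluminium block 20 x 22 x 16 mm fixed on the base plate beside the scale, with a 2.5 mm thin dark steel blade across its top pointing to the scale. Axes as the rig's. Origin in the blade's plane, 12 mm above the bench. Target: pointer tip at x = 0 of the clip's frame, 40 to 75 mm of pull from home; further pull makes it negative.
- rec_top (a point): Centre of the top of the flat push button (logger start/stop): black, flat-topped, 28 mm in diameter, in a steel collar 44 mm in diameter and 12 mm high, on a grey box 70 x 70 x 45 mm fixed to the bench. When up, its top is 63 mm above the bench and 6 mm above the collar. Pressed straight down.
- rec (a joint): Travel of the flat button: 0 = up, 0.006 m = fully down, level with its collar. The spring takes 1.5 N to start and 5 N fully down; it springs up when released.
- stop_top (a point): Top of the mushroom-headed stop button: black domed head 42 mm in diameter, overhanging its narrow stem, on a grey box like the other one (70 x 70 x 45 mm, fixed); its top is 84 mm above the bench. Not to be pressed. The two boxes may stand in either order.
- stop (a joint): Travel of the mushroom stop button: 0 = up, 0.006 m = fully down. Must stay up.
- tape: Bystander: loose roll of masking tape lying flat, 104 mm in diameter, 48 mm high. Origin at the centre of its underside.
- case: Bystander: loose black case, 160 x 75 x 45 mm, long along its x. Origin at the centre of its underside.
- pen: Bystander: loose marker pen, 135 mm long along its x, 18 mm high. Origin on its underside, 45 mm from the cap's end.

How it is judged:
On the way, in this order (a step that is already met when the one before it is completed fails the run):
1. with the grip at home, the flat button is pressed fully down (value of joint rec above 0.0053 m and value of joint pull below 0.004 m), for 0.1 s.
2. the flat button is let up again, the grip still at home (value of joint rec below 0.001 m and value of joint pull below 0.004 m), for 0.1 s.
3. the grip is pulled out until the pointer is within 4 mm of the index clip's blade, and is held there for 1.2 s (x of pointer_tip in the frame of index between -0.004 and 0.004 m and value of joint rec below 0.001 m), for 1.2 s.
4. the grip is back home (within 4 mm) and no finger touches it (value of joint pull below 0.004 m and contact force between the fingers and pull below 0.1 N), for 0.2 s.
5. the flat button is pressed fully down a second time (all of step 1), for 0.1 s.
At the end, for the whole second after the job is handed in: After the press, the pull to the clip and the second press: the flat button is up again (within 1 mm), the grip is home (within 4 mm) and released, and the mushroom stop is up (within 1 mm) (all of step 2 and value of joint stop below 0.001 m); the robot touches nothing.
It fails at once if the pointer is pulled more than 10 mm past the index clip's blade (x of pointer_tip in the frame of index below -0.01 m).
It fails at once if the grip snaps back (faster than 0.4 m/s homeward) (velocity of joint pull below -0.4 m/s).
It fails at once if the mushroom stop is pressed by more than 2 mm (value of joint stop above 0.002 m).
It fails at once if the tape, case or pen is moved more than 30 mm (distance of any of tape, case, pen from where it was at the start of the episode above 0.03 m).
It also fails if it takes over 64 s, if anything falls off the work surface, if the arm or the gripper's body presses on something with over 40 N, if the wrist force passes 120 N, or if a joint passes its speed limit or range.

ROBOT

A 6-joint arm with a two-finger parallel gripper is mounted at the origin on the work surface. World frame = base frame: x ahead of the robot, y to its left, z up, the work surface at z = 0. Lengths are in m, angles in rad, forces in N, time in s.
With the tool pointing down it reaches from about 0.425 to 0.925 m from the base axis. Payload 12.5 kg.
Tool frame: the origin (TCP) lies at the centre of the arm's flange, where the gripper is bolted on; the fingertips stand 173 mm ahead of it and the grasp point (between the pads) lies 155 mm ahead of it; z points along the fingers, y is the line along which they close (so a half turn about z gives the same grasp; the last joint's range is limited). The gripper opens to 85 mm and grips with 20 to 120 N. Pads are 22 mm wide; open, the fingers measure 114 mm over their backs; the gripper's body (76 mm by 85 mm) begins 54 mm behind the grasp point. The pads swing forward as they close: fully open they stand 13 mm farther back than shut.
Start: joints at [-1.345, 0.491, 1.559, -0, 1.092, -0.106], TCP at [0.204, -0.591, 0.405] pointing down, gripper open.
Joint ranges: [-3.1, 3.1], [-0.84, 2.19], [0.05, 2.79], [-1.13, 4.28], [0.06, 2.93], [-2.69, 2.69]. Speed limits (rad/s): [2.22, 2.22, 2.79, 3.14, 3.14, 3.14].

INTERFACE

Orientations are given as a rotation vector (axis times angle).
In Python, from plant import get_state, grab_frame, get_calibration, job_done gives the robot as it stands.
- The arm moves only by the tool step_arm, never from a script. Its argument "increments" is a list of rows, each an object with "translation": the shift along the tool's x, y, z as a fraction of full scale, a list of three; "twist": the turn, a rotation vector about the tool's x, y, z as a fraction of full scale, a list of three. In form: [{"translation": [dx, dy, dz], "twist": [ax, ay, az]}, ...]. A call has 1 to 5 rows; each row shifts and turns the commanded pose from where the row before left it, along the tool's axes as they then stand; what a row does not reach is not made up. Full scale, the value 1, is 0.1 m for a shift and 90 degrees for a turn. A row lasts 1/8 s, in which the tool goes at most 62.5 mm and 10.7 degrees, less where a joint would pass 70% of its speed; a pose out of reach is approached as far as the arm can. A call with a number of a shift or a turn outside -1 to 1 is refused whole. A call with a gripper value outside its range is refused whole. "grip" is the finger opening in mm, from 0 to 85.4, set as the call begins (left out, the last holds). The fingers move at their own pace and stop on an object; "newtons" is the grip in N (left out, the last holds). Time passes only in rows, so rows that do not move let the fingers close. It gives the time, the measured TCP pose, the force, the opening and the grip force at its end, in the units of the state.
- get_state(): the state, without advancing time (a new reading comes with each control period).
- grab_frame(name): name is "scene" or "top"; returns the picture (480x640x3 uint8, red, green, blue); there is no depth.
- get_calibration(name): a dict with "vfov" (degrees; the focal length in pixels is half the picture's height over the tangent of half this angle, whatever the lens; pixels are square), "cx", "cy" (the principal point, pixels), "rvec" (rotation vector, rad) and "tvec" (3), from world to camera coordinates, as OpenCV has them. Camera axes: x right, y down, z forward; pixel columns grow to the right and rows downward; lengths in m; the calibration is good to about 2 mm. A picture is of the moment at which its call begins. get_calibration takes no time and is no camera call.
- job_done(): hands the job in; it is judged then, once.
The state is a dict: "t": time; "joints": joint angles; "qvel": joint speeds; "joint_torque": joint torques, N m; "ee_pos": TCP position; "eef_rot": TCP orientation; "wrist_force": force on the tool from outside, world axes, zero at the start; "torque": the same for the moment, N m; "width": opening from 0.0 (shut) to 1.0 (fully open); "finger_force": force on a finger pad.
Only numpy, scipy, OpenCV 4.12 (cv2) and the standard library are available. Lean on these libraries where they do the work, as an engineer would, in place of code of your own. Each camera call takes 0.05 s, during which the arm holds its last target. There are 200 camera calls.

## Working session

There is one attempt and no reset: what is moved stays moved. The work goes in short steps, Python scripts to look and compute and a tool call to move; the robot and the scene stay as the last step left them, time stands still between calls to the robot, and variables do not carry over. Pictures are saved under pics/ and viewed, at most 10 in all, crops included, and the job is handed in when it is done.

Besides the shell and the picture viewer there is one more tool, called after "Request:" as name(argument=value, ...), one argument or row to a line, values as JSON. step_arm: Moves the arm, as the interface text tells. Shift numbers are shares of 0.1 m and turn numbers shares of 90 degrees, none past 1 either way. Its arguments: {"type":"object","properties":{"increments":{"type":"array"},"grip":{"type":"number"},"newtons":{"type":"number"}},"required":["increments"]}

```bash
mkdir -p pics; ls; python3 - <<'E'
from plant import *
import cv2
for n in("scene","top"):
    c=get_calibration(n);print(n,c)
    cv2.imwrite(f"pics/{n}0.png",grab_frame(n)[:,:,::-1])
print(get_state())
E
```

```text
pics
scene {'vfov': 48.93708553400556, 'cx': 322.4342404611643, 'cy': 233.69555948468476, 'rvec': array([ 0.72149545,  2.65140018, -1.05572208]), 'tvec': array([ 0.48268456, -0.16716401,  1.48170859])}
top {'vfov': 47.946230822059505, 'cx': 322.15567960849165, 'cy': 236.80340217158965, 'rvec': array([ 2.17798938, -2.20143506,  0.04940128]), 'tvec': array([0.04353404, 0.55911329, 1.24288642])}
{'t': 0.1, 'joints': array([-1.34461602e+00,  4.91513050e-01,  1.55939280e+00,  3.27840500e-05,
        1.09168885e+00, -1.05586049e-01]), 'qvel': array([-0.00024567,  0.00016123, -0.00183809, -0.00113839, -0.00021416,
        0.00024411]), 'joint_torque': array([ 4.13871137e-03, -6.19443870e+01, -2.62026197e+01, -8.96372171e-05,
        2.89807489e-03,  3.89743491e-06]), 'ee_pos': array([ 0.20359755, -0.59088324,  0.40417605]), 'eef_rot': array([-3.09748342e+00, -5.18561735e-01,  4.92305611e-05]), 'wrist_force': array([0.42509178, 0.00307617, 0.65505188]), 'torque': array([0.00879079, 0.00142246, 0.04852074]), 'finger_force': 0.0, 'width': 0.9987534310945945}
```

View pics/top0.png

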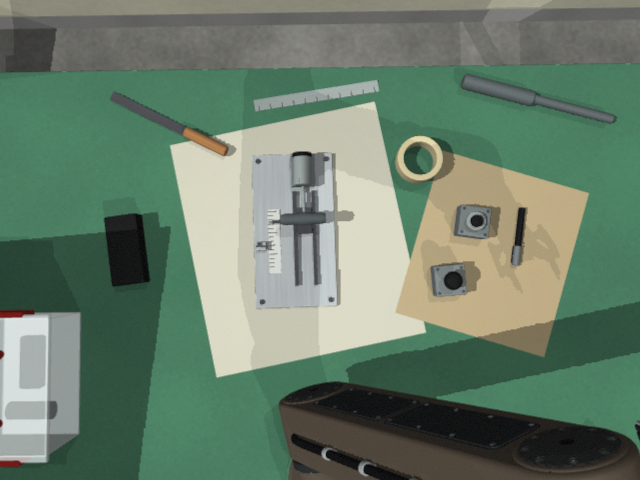

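View pics/scene0.png

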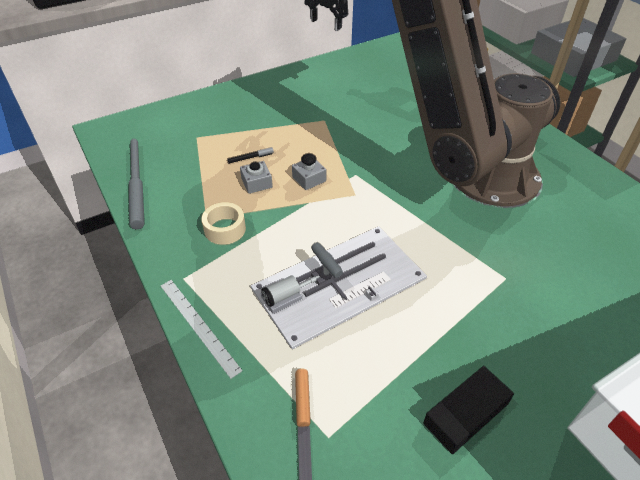

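The top view shows the grip near (303,218), the clip near (264,245), the flat button in its collar near (477,221), and the mushroom near (453,281). In the scene view the flat button is near (256,168) and the mushroom near (309,159).

```bash
cat > h.py <<'E'
import numpy as np,cv2
from plant import *
from scipy.spatial.transform import Rotation as R
def cam(n):
    c=get_calibration(n);f=240/np.tan(np.radians(c['vfov']/2))
    return f,c['cx'],c['cy'],cv2.Rodrigues(c['rvec'])[0],c['tvec']
def ray(n,u,v):
    f,cx,cy,M,t=cam(n);d=M.T@np.array([(u-cx)/f,(v-cy)/f,1]);return -M.T@t,d
def onz(n,u,v,z):
    o,d=ray(n,u,v);return o+d*(z-o[2])/d[2]
def proj(n,p):
    f,cx,cy,M,t=cam(n);q=M@np.array(p)+t;return np.array([f*q[0]/q[2]+cx,f*q[1]/q[2]+cy])
def tri(u,v,u2,v2):
    (a,d),(b,e)=ray("top",u,v),ray("scene",u2,v2)
    s=np.linalg.lstsq(np.c_[d,-e],b-a,rcond=None)[0];p,q=a+d*s[0],b+e*s[1]
    return (p+q)/2,np.linalg.norm(p-q)
E
python3 - <<'E'
from h import *
a=cv2.imread("pics/top0.png");b=cv2.imread("pics/scene0.png")
r=lambda i,x,y,w,h,s:cv2.resize(i[y:y+h,x:x+w],None,fx=s,fy=s,interpolation=cv2.INTER_CUBIC)
A=r(a,245,145,100,150,4);B=np.hstack([r(a,425,195,80,75,4),]);B2=r(a,425,245,80,62,4)
cv2.imwrite("pics/c1.png",np.hstack([A,np.vstack([B,r(b,235,140,100,75,4)[:,:320]])]))
print(np.hstack([A,np.vstack([B,r(b,235,140,100,75,4)[:,:320]])]).shape)
cv2.imwrite("pics/c2.png",r(b,245,225,190,130,4))
print(tri(477,221,256,167),tri(453,281,309,158))
print(onz("top",303,218,.072),onz("top",477,221,.063))
E
```

```text
(600, 720, 3)
(array([ 0.58757452, -0.31275071,  0.04817692]), np.float64(0.005251431168947312)) (array([ 0.45476328, -0.25205956,  0.06684463]), np.float64(0.0012802347531962958))
[0.59895308 0.07934998 0.072     ] [ 0.58861929 -0.31011166  0.063     ]
```

View pics/c1.png

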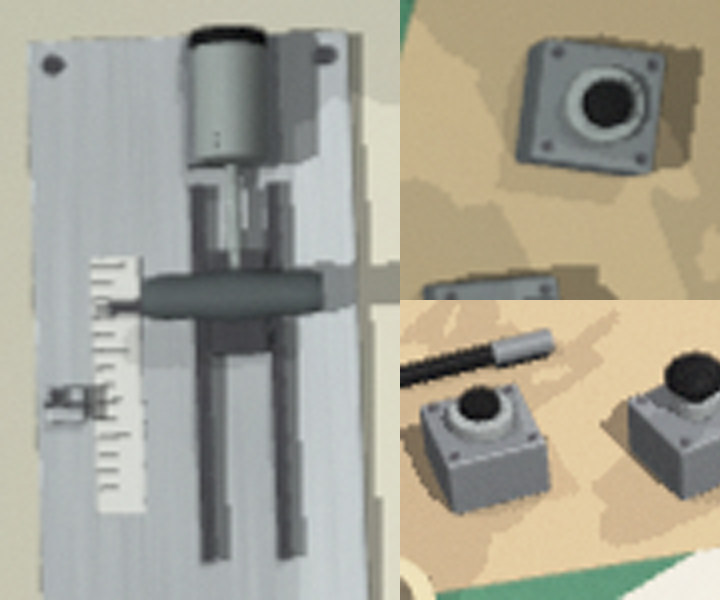

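View pics/c2.png

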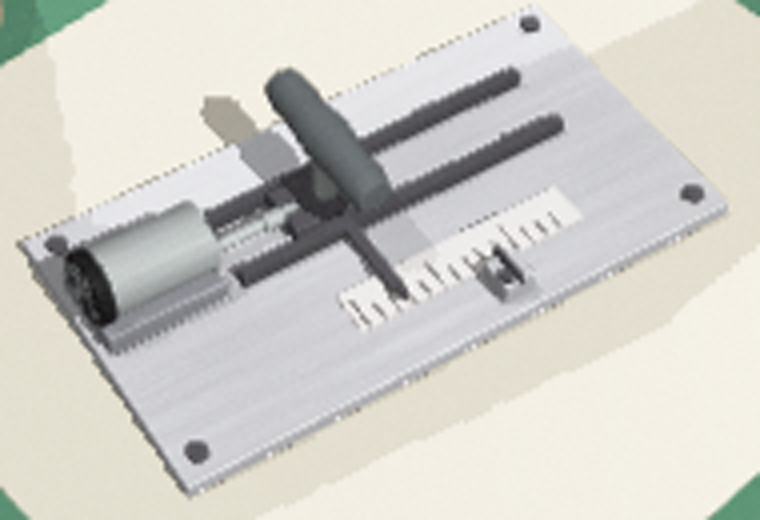

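Crops show the flat button centre at about top (476.4,220.6) and scene (254.4,166.1). The grip ends are at top (280.4,219.1) and (325.4,217.4), and the pointer tip is at top (271.1,222.1) and scene (345.4,298.4). The clip blade is around top (265,245).

```bash
python3 - <<'E'
from h import *
np.set_printoptions(precision=4,suppress=True)
s=lambda x,y:(245+x/4,225+y/4)
T=[(258.2,161.2),(326,158.7),(331,299),(262,301)];S=[s(197,452),s(57,245),s(530,23),s(693,194)]
for t,u in zip(T,S): print("bolt",*tri(*t,*u),onz("top",*t,.012),onz("scene",*u,.012))
print("rec",*tri(476.4,220.6,254.4,166.1),onz("top",476.4,220.6,.063),onz("scene",254.4,166.1,.063))
print("grip",[onz("top",*p,.072) for p in((280.4,219.1),(325.4,217.4))])
print("grip sc",[onz("scene",*p,.072) for p in(s(282,80),s(374,190))])
print("tip",*tri(271.1,222.1,*s(402,294)),onz("top",271.1,222.1,.0195),onz("scene",*s(402,294),.0195))
print("clip",onz("top",266,245.8,.028),onz("scene",*s(500,262),.028))
# zoom clip
a=cv2.imread("pics/top0.png");b=cv2.imread("pics/scene0.png")
z=lambda i,x,y:cv2.resize(i[y:y+44,x:x+40],None,fx=10,fy=10,interpolation=cv2.INTER_NEAREST)
cv2.imwrite("pics/c3.png",np.hstack([z(a,252,212),z(b,340,275)]))
E
```

```text
bolt [0.7406 0.1879 0.0047] 0.0016155255197962807 [0.7399 0.1865 0.012 ] [0.742  0.1926 0.012 ]
bolt [0.7444 0.0271 0.0048] 0.0020055911969778105 [0.7439 0.0266 0.012 ] [0.7456 0.0331 0.012 ]
bolt [0.4133 0.0194 0.0058] 0.0028823211181222583 [0.4149 0.0185 0.012 ] [0.4159 0.0249 0.012 ]
bolt [0.4101 0.1808 0.0057] 0.003286184812786626 [0.4118 0.179  0.012 ] [0.4126 0.1853 0.012 ]
rec [ 0.59   -0.3114  0.0527] 0.000749758779413321 [ 0.5895 -0.3088  0.063 ] [ 0.5944 -0.2993  0.063 ]
grip [array([0.5971, 0.1298, 0.072 ]), array([0.5997, 0.0294, 0.072 ])]
grip sc [array([0.5999, 0.0358, 0.072 ]), array([0.5971, 0.1306, 0.072 ])]
tip [0.595  0.1578 0.0084] 0.0020976990705060725 [0.5949 0.156  0.0195] [0.5989 0.1652 0.0195]
clip [0.5395 0.1672 0.028 ] [0.5442 0.1793 0.028 ]
```

View pics/c3.png

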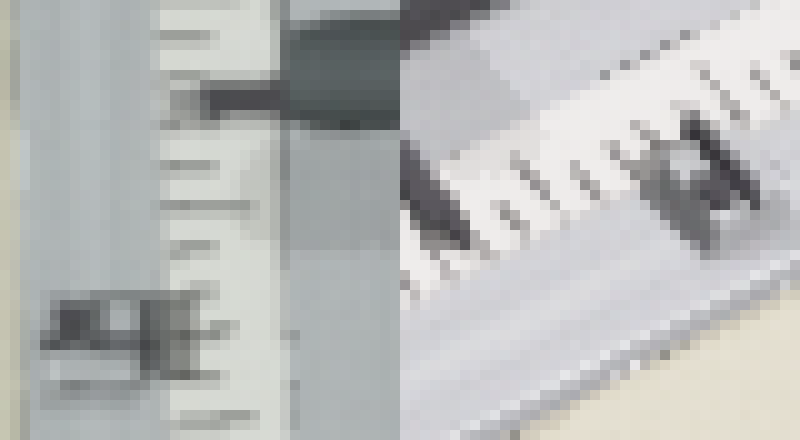

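The clip crop shows the blade at about top row 246 (cols 256–267). In the scene view it runs from about (369.2,287.2) to (375.5,295.5). The pointer tip is near top (269.5,222) and scene (346.7,299.5).

```bash
cat >> h.py <<'E'
YAW=np.radians(1.3);ex=np.array([np.cos(YAW),np.sin(YAW),0]);ey=np.array([-ex[1],ex[0],0])
G=np.array([.598,.079,.072])
rig=lambda p:np.array([(p-G)@ex+.02,(p-G)@ey])
def rel(tgt,yawy):  # shift in present tool axes; turn about tool z so tool y points at yawy deg
    s=get_state();M=R.from_rotvec(s['eef_rot']).as_matrix()
    a=np.degrees(np.arctan2(M[1,1],M[0,1]))
    print("t",s['t'],"d(0.1m)",(M.T@(np.array(tgt)-s['ee_pos'])/.1).round(3),"turn z deg",(-(yawy-a)+180)%360-180,"tilt",M[:,2].round(4))
E
python3 - <<'E'
from h import *
np.set_printoptions(precision=4,suppress=True)
off=np.array([.0014,.0063,0])
for z in(.028,.032,.036): print(z,[rig(onz("top",u,246,z)) for u in(257,266)],[rig(onz("scene",*p,z)-off) for p in((369.2,287.2),(375.5,295.5))])
print("tip",rig(onz("top",269.5,222,.0195)),rig(onz("scene",346.7,299.5,.0195)-off))
for n in("top","scene"):print(ray(n,0,0)[0])
rel([.589,-.309,.30],1.3)
E
```

```text
0.028 [array([-0.0363,  0.1103]), array([-0.037 ,  0.0896])] [array([-0.0369,  0.0868]), array([-0.0354,  0.1127])]
0.032 [array([-0.0364,  0.1098]), array([-0.0371,  0.0891])] [array([-0.0349,  0.0892]), array([-0.0334,  0.115 ])]
0.036 [array([-0.0366,  0.1093]), array([-0.0373,  0.0887])] [array([-0.0328,  0.0916]), array([-0.0314,  0.1173])]
tip [0.019  0.0808] [0.0205 0.0835]
[0.4916 0.0268 1.2716]
[0.9975 0.7361 0.9588]
t 0.1 d(0.1m) [ 4.562 -1.409  1.044] turn z deg -72.29205110124087 tilt [-0.0002  0.001  -1.    ]
```

Request:
step_arm(
  increments=[
    {"translation": [0.46, -0.14, 0.1], "twist": [0, 0, 0]},
    {"translation": [0.46, -0.14, 0.1], "twist": [0, 0, 0]},
    {"translation": [0.46, -0.14, 0.1], "twist": [0, 0, 0]},
    {"translation": [0.46, -0.14, 0.1], "twist": [0, 0, 0]},
    {"translation": [0.46, -0.14, 0.1], "twist": [0, 0, 0]},
  ],
  grip=0,
  newtons=60,
)

```text
t: 0.72
ee_pos: [0.3994, -0.4488, 0.3542]
eef_rot: [-3.098, -0.519, 0.0]
wrist_force: [0.9, -0.5, -0.6]
width: 0.0
finger_force: 0.0
```

Request:
step_arm(
  increments=[
    {"translation": [0.46, -0.14, 0.1], "twist": [0, 0, 0]},
    {"translation": [0.46, -0.14, 0.1], "twist": [0, 0, 0]},
    {"translation": [0.46, -0.14, 0.1], "twist": [0, 0, 0]},
    {"translation": [0.46, -0.14, 0.1], "twist": [0, 0, 0]},
    {"translation": [0.46, -0.14, 0.1], "twist": [0, 0, 0]},
  ],
)

```text
t: 1.35
ee_pos: [0.5941, -0.3076, 0.304]
eef_rot: [-3.098, -0.519, 0.001]
wrist_force: [-0.1, -0.6, -0.5]
width: 0.001
finger_force: 0.0
```

Request:
step_arm(
  increments=[
    {"translation": [0, 0, 0], "twist": [0, 0, -0.115]},
    {"translation": [0, 0, 0], "twist": [0, 0, -0.115]},
    {"translation": [0, 0, 0], "twist": [0, 0, -0.115]},
    {"translation": [0, 0, 0], "twist": [0, 0, -0.115]},
    {"translation": [0, 0, 0], "twist": [0, 0, -0.115]},
  ],
)

```text
t: 1.98
ee_pos: [0.5929, -0.3087, 0.3043]
eef_rot: [-2.555, -1.826, 0.0]
wrist_force: [0.7, 0.5, 0.1]
width: 0.003
finger_force: 0.0
```

Request:
step_arm(
  increments=[
    {"translation": [0, 0, 0], "twist": [0, 0, -0.115]},
    {"translation": [0, 0, 0], "twist": [0, 0, -0.115]},
    {"translation": [0, 0, 0], "twist": [0, 0, 0]},
    {"translation": [0, 0, 0], "twist": [0, 0, 0]},
  ],
)

```text
t: 2.48
ee_pos: [0.5929, -0.3087, 0.3045]
eef_rot: [-2.197, -2.245, 0.0]
wrist_force: [0.3, 0.3, -0.9]
width: -0.001
finger_force: 0.0
```

```bash
python3 - <<'E'
from h import *
rel([.589,-.309,.246],1.3);s=get_state();print(s['ee_pos'],s['joints'],s['width'],s['wrist_force'])
cv2.imwrite("pics/p1.png",np.hstack([cv2.resize(grab_frame(n)[y:y+150,x:x+130,::-1],None,fx=3,fy=3) for n,x,y in(("top",410,170),("scene",200,80))]))
E
```

```text
t 2.475 d(0.1m) [-0.002 -0.039  0.585] turn z deg -0.06926221450314074 tilt [-3.e-04  1.e-04 -1.e+00]
[ 0.59288817 -0.30870255  0.30451565] [-5.78790087e-01  6.54937690e-01  1.54196165e+00 -9.06738736e-05
  9.44991656e-01 -6.00217375e-01] -0.001257529202017291 [ 0.3224447   0.30389921 -0.86565871]
```

View pics/p1.png

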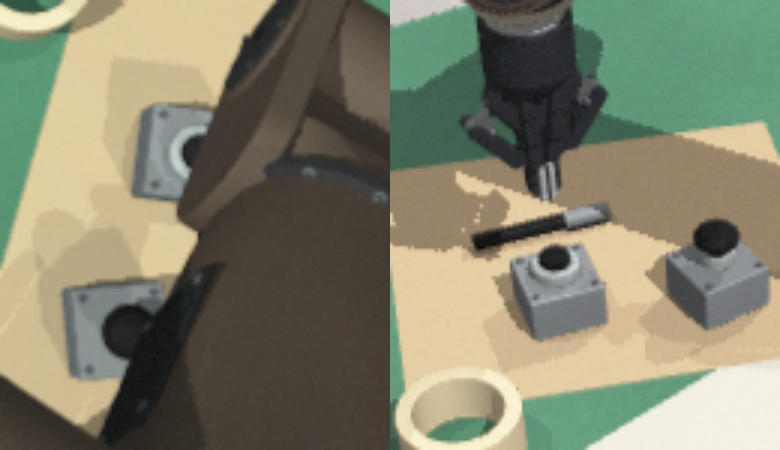

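The closed fingertips are at scene pixel ≈(251.7,145), above the flat button at ≈(255,166.5). I'll check the projection against that.

```bash
python3 - <<'E'
from h import *
print(proj("scene",[.5929,-.3087,.1315]),"seen 251.7 145"); print(proj("scene",[.589,-.309,.063]),"seen 254.4 166.1")
E
```

```text
[250.94361409 143.16904904] seen 251.7 145
[254.65936386 163.45456945] seen 254.4 166.1
```

Request:
step_arm(
  increments=[
    {"translation": [0, -0.04, 0.25], "twist": [0, 0, 0]},
    {"translation": [0, 0, 0.2], "twist": [0, 0, 0]},
    {"translation": [0, 0, 0.1], "twist": [0, 0, 0]},
    {"translation": [0, 0, 0], "twist": [0, 0, 0]},
  ],
)

```text
t: 3.08
ee_pos: [0.589, -0.3088, 0.249]
eef_rot: [-2.193, -2.248, 0.0]
wrist_force: [-0.3, 0.3, -0.3]
width: -0.001
finger_force: 0.0
```

Request:
step_arm(
  increments=[
    {"translation": [0, 0, 0.1], "twist": [0, 0, 0]},
    {"translation": [0, 0, 0.04], "twist": [0, 0, 0]},
    {"translation": [0, 0, 0.03], "twist": [0, 0, 0]},
    {"translation": [0, 0, 0.01], "twist": [0, 0, 0]},
    {"translation": [0, 0, 0], "twist": [0, 0, 0]},
  ],
)

```text
t: 3.7
ee_pos: [0.5891, -0.3089, 0.2342]
eef_rot: [2.191, 2.248, 0.001]
wrist_force: [-4.3, 2.2, 20.7]
width: 0.002
finger_force: 10.4
```

```bash
python3 - <<'E'
from h import *
s=get_state();print(s['ee_pos'],s['wrist_force'],s['torque'],R.from_rotvec(s['eef_rot']).as_matrix()[:,2])
cv2.imwrite("pics/p2.png",np.hstack([cv2.resize(grab_frame(n)[y:y+75,x:x+65,::-1],None,fx=6,fy=6) for n,x,y in(("top",440,185),("scene",225,125))]))
E
```

```text
[ 0.58907345 -0.3088647   0.23421234] [-4.3049017   2.22761553 20.68415387] [ 0.56788569  0.76556645 -0.03113412] [ 0.00207475 -0.00144639 -0.9999968 ]
```

View pics/p2.png

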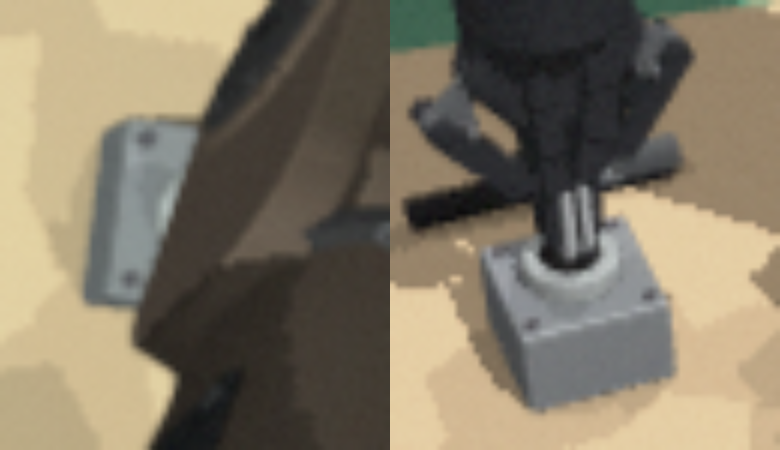

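The fingers stand on the flat button, with its black rim visible below them. At 20 N it is most likely bottomed. I'll lift in small steps to confirm from the spring force.

Request:
step_arm(
  increments=[
    {"translation": [0, 0, -0.025], "twist": [0, 0, 0]},
    {"translation": [0, 0, 0], "twist": [0, 0, 0]},
  ],
)

```text
t: 4.05
ee_pos: [0.5891, -0.3089, 0.2351]
eef_rot: [2.192, 2.248, 0.0]
wrist_force: [0.4, 0.3, 3.8]
width: -0.001
finger_force: 2.2
```

Request:
step_arm(
  increments=[
    {"translation": [0, 0, -0.03], "twist": [0, 0, 0]},
    {"translation": [0, 0, 0], "twist": [0, 0, 0]},
  ],
)

```text
t: 4.3
ee_pos: [0.5891, -0.3089, 0.2375]
eef_rot: [2.192, 2.249, 0.0]
wrist_force: [2.1, -1.5, 3.0]
width: -0.001
finger_force: 1.5
```

Request:
step_arm(
  increments=[
    {"translation": [0, 0, -0.03], "twist": [0, 0, 0]},
    {"translation": [0, 0, 0], "twist": [0, 0, 0]},
  ],
)

```text
t: 4.55
ee_pos: [0.5888, -0.3088, 0.2402]
eef_rot: [-2.193, -2.249, 0.0]
wrist_force: [0.6, -0.7, 1.7]
width: -0.002
finger_force: 0.8
```

Request:
step_arm(
  increments=[
    {"translation": [0, 0, -0.03], "twist": [0, 0, 0]},
    {"translation": [0, 0, 0], "twist": [0, 0, 0]},
  ],
)

```text
t: 4.8
ee_pos: [0.5888, -0.3087, 0.2431]
eef_rot: [-2.192, -2.249, 0.0]
wrist_force: [-0.3, 0.8, -0.4]
width: 0.0
finger_force: 0.0
```

The force ran from about 5 N down to 1.5 N over 6 mm of lift and then to zero, so the button was fully pressed and has sprung back up. Next is the grip.

Request:
step_arm(
  increments=[
    {"translation": [0, 0, -0.5], "twist": [0, 0, 0]},
    {"translation": [0, 0, -0.3], "twist": [0, 0, 0]},
    {"translation": [0.5, 0, 0], "twist": [0, 0, 0]},
    {"translation": [0.5, 0, 0], "twist": [0, 0, 0]},
    {"translation": [0.5, 0, 0], "twist": [0, 0, 0]},
  ],
  grip=85,
)

```text
t: 5.42
ee_pos: [0.5847, -0.1575, 0.3231]
eef_rot: [-2.193, -2.249, 0.0]
wrist_force: [0.6, -0.6, 0.3]
width: 0.994
finger_force: 0.0
```

Request:
step_arm(
  increments=[
    {"translation": [0.5, 0, 0], "twist": [0, 0, 0]},
    {"translation": [0.5, 0, 0], "twist": [0, 0, 0]},
    {"translation": [0.5, 0, 0], "twist": [0, 0, 0]},
    {"translation": [0.5, 0, 0], "twist": [0, 0, 0]},
    {"translation": [0.38, 0, 0], "twist": [0, 0, 0]},
  ],
)

```text
t: 6.05
ee_pos: [0.5786, 0.081, 0.3231]
eef_rot: [-2.192, -2.25, 0.001]
wrist_force: [-0.1, -1.1, -0.4]
width: 0.996
finger_force: 0.0
```

Request:
step_arm(
  increments=[
    {"translation": [0, 0, 0], "twist": [0, 0, 0]},
    {"translation": [0, 0, 0], "twist": [0, 0, 0]},
  ],
)

```text
t: 6.3
ee_pos: [0.579, 0.0787, 0.323]
eef_rot: [-2.193, -2.25, 0.001]
wrist_force: [0.1, -0.3, -0.0]
width: 0.994
finger_force: 0.0
```

```bash
python3 - <<'E'
from h import *
rel([.598,.079,.227],1.3);s=get_state();print(s['ee_pos'],s['joints'],s['width'])
E
```

```text
t 6.3 d(0.1m) [-0.001  0.19   0.96 ] turn z deg 0.1764769835037896 tilt [-4.e-04 -3.e-04 -1.e+00]
[0.57899364 0.07866723 0.32304396] [ 2.20590898e-02  5.27324384e-01  1.74768576e+00 -3.68003035e-04
  8.66955292e-01 -3.47214137e-03] 0.9935317883778539
```

Request:
step_arm(
  increments=[
    {"translation": [0, 0.19, 0], "twist": [0, 0, 0]},
    {"translation": [0, 0, 0.3], "twist": [0, 0, 0]},
    {"translation": [0, 0, 0.3], "twist": [0, 0, 0]},
    {"translation": [0, 0, 0.26], "twist": [0, 0, 0]},
    {"translation": [0, 0, 0.1], "twist": [0, 0, 0]},
  ],
)

```text
t: 6.92
ee_pos: [0.598, 0.0782, 0.2258]
eef_rot: [-2.194, -2.247, 0.003]
wrist_force: [0.4, 0.1, 0.1]
width: 0.997
finger_force: 0.0
```

Request:
step_arm(
  increments=[
    {"translation": [0, 0, 0], "twist": [0, 0, 0]},
    {"translation": [0, 0, 0], "twist": [0, 0, 0]},
    {"translation": [0, 0, 0], "twist": [0, 0, 0]},
    {"translation": [0, 0, 0], "twist": [0, 0, 0]},
  ],
  grip=24,
  newtons=60,
)

```text
t: 7.42
ee_pos: [0.5983, 0.0795, 0.2285]
eef_rot: [2.192, 2.248, 0.003]
wrist_force: [-0.4, -1.1, 5.8]
width: 0.32
finger_force: 58.7
```

```bash
python3 - <<'E'
from h import *
rel([.598,.079,.227],1.3);s=get_state();print(s['ee_pos'],s['width']*85.4,s['wrist_force'],s['finger_force'])
cv2.imwrite("pics/p3.png",np.hstack([cv2.resize(grab_frame(n)[y:y+110,x:x+95,::-1],None,fx=4,fy=4) for n,x,y in(("top",235,170),("scene",305,240))]))
E
```

```text
t 7.425 d(0.1m) [-0.005 -0.003  0.015] turn z deg 0.1668707933511655 tilt [ 2.4e-03 -1.0e-04 -1.0e+00]
[0.59833146 0.07951884 0.22845266] 27.29459987162784 [-0.383775   -1.08105919  5.81319086] 58.65872696042061
```

View pics/p3.png

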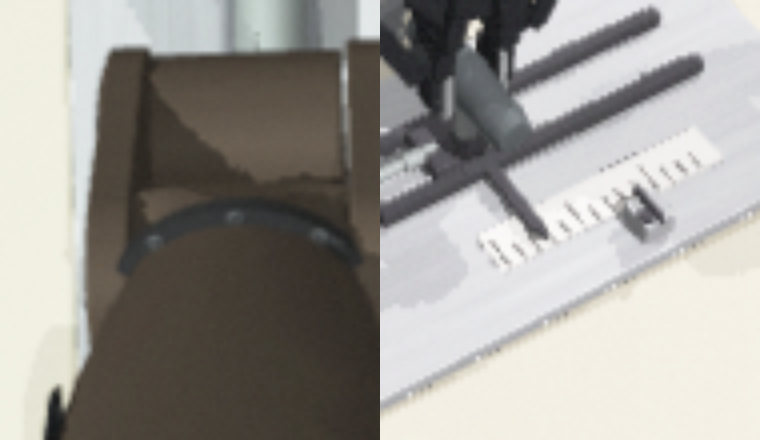

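The grasp closed on the bar at 27 mm, and the tool was pushed up with 5.8 N, so the pads sit a little above its middle. The top view is blocked, but the scene view shows the pointer tip at about (345.5,298.5) and the blade at (369,287)–(375,295). I'll re-grip 6 mm lower.

Request:
step_arm(
  increments=[
    {"translation": [0, 0, 0], "twist": [0, 0, 0]},
    {"translation": [0, 0, 0], "twist": [0, 0, 0]},
    {"translation": [0, 0, 0.06], "twist": [0, 0, 0]},
    {"translation": [0, 0, 0], "twist": [0, 0, 0]},
  ],
  grip=60,
)

```text
t: 8.02
ee_pos: [0.5979, 0.0795, 0.2205]
eef_rot: [-2.192, -2.249, 0.001]
wrist_force: [0.8, -0.6, 0.2]
width: 0.702
finger_force: 0.0
```

Request:
step_arm(
  increments=[
    {"translation": [0, 0, 0], "twist": [0, 0, 0]},
    {"translation": [0, 0, 0], "twist": [0, 0, 0]},
    {"translation": [0, 0, 0], "twist": [0, 0, 0]},
    {"translation": [0, 0, 0], "twist": [0, 0, 0]},
  ],
  grip=22,
)

```text
t: 8.52
ee_pos: [0.5984, 0.0795, 0.2215]
eef_rot: [2.192, 2.249, 0.002]
wrist_force: [3.8, 0.3, 2.4]
width: 0.318
finger_force: 59.4
```

Request:
step_arm(
  increments=[
    {"translation": [0, -0.12, 0], "twist": [0, 0, 0]},
    {"translation": [0, -0.12, 0], "twist": [0, 0, 0]},
    {"translation": [0, -0.12, 0], "twist": [0, 0, 0]},
    {"translation": [0, -0.1, 0], "twist": [0, 0, 0]},
    {"translation": [0, 0, 0], "twist": [0, 0, 0]},
  ],
)

```text
t: 9.15
ee_pos: [0.5525, 0.0784, 0.2215]
eef_rot: [2.191, 2.248, 0.004]
wrist_force: [8.1, 2.0, -2.7]
width: 0.32
finger_force: 59.6
```

```bash
python3 - <<'E'
from h import *
s=get_state();print(s['ee_pos'],(s['ee_pos']-[.5984,.0795,.2215])@ex,s['width']*85.4,s['wrist_force'],s['finger_force'])
f=grab_frame("scene")[:,:,::-1];cv2.imwrite("pics/p4f.png",f)
cv2.imwrite("pics/p4.png",cv2.resize(f[255:330,320:420],None,fx=8,fy=8))
E
```

```text
[0.55246978 0.07839931 0.22154036] -0.045943369493070624 27.36279460019337 [ 8.09326484  2.02537928 -2.73855348] 59.627782583702356
```

View pics/p4.png

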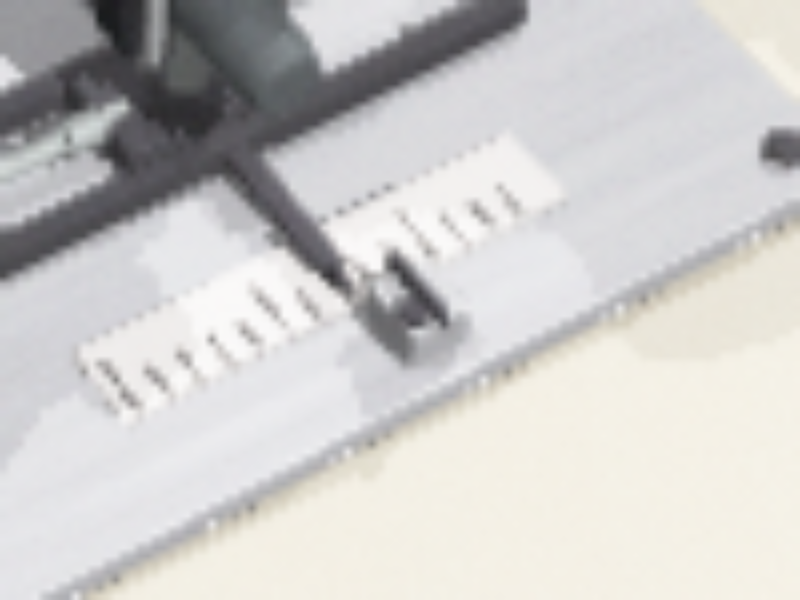

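The scene view now shows the pointer tip at about (363,290.5), roughly 10 mm short of the blade, which runs (368.8,287.5)–(375.6,295). All measures give about 56 mm of pull in total, so I'll pull 10 mm more.

Request:
step_arm(
  increments=[
    {"translation": [0, -0.06, 0], "twist": [0, 0, 0]},
    {"translation": [0, -0.045, 0], "twist": [0, 0, 0]},
    {"translation": [0, 0, 0], "twist": [0, 0, 0]},
  ],
)

```text
t: 9.57
ee_pos: [0.5424, 0.0782, 0.2215]
eef_rot: [2.191, 2.247, 0.005]
wrist_force: [10.1, 2.3, -3.6]
width: 0.318
finger_force: 59.7
```

```bash
python3 - <<'E'
from h import *
s=get_state();print(s['ee_pos'],(s['ee_pos']-[.5984,.0795,.2215])@ex,s['width']*85.4,s['wrist_force'])
f=grab_frame("scene")[:,:,::-1];g=grab_frame("top")[:,:,::-1];cv2.imwrite("pics/p5t.png",g)
z=lambda i,x,y:cv2.resize(i[y:y+40,x:x+50],None,fx=12,fy=12,interpolation=cv2.INTER_CUBIC)
cv2.imwrite("pics/p5.png",z(f,345,268))
# predicted scene pixels (12x crop) of pointer axis & blade, bias from bolts
off=np.array([.0014,.0063,0])
W=lambda x,y,z:G*[1,1,0]+(x-.02)*ex+y*ey+[0,0,z]+off
for x in(-.032,-.036,-.040):
    print(x,[((proj("scene",W(x,y,z))-[345,268])*12).round() for y,z in((.06,.0195),(.083,.0195),(.087,.028),(.109,.028),(.087,.033))])
E
```

```text
[0.54244066 0.0781505  0.22151577] -0.055975550908673725 27.166292865944712 [10.14993953  2.33086579 -3.62258989]
-0.032 [array([184., 173.]), array([254., 256.]), array([269., 242.]), array([339., 324.]), array([271., 226.])]
-0.036 [array([201., 164.]), array([272., 247.]), array([287., 233.]), array([357., 315.]), array([289., 217.])]
-0.04 [array([219., 155.]), array([289., 238.]), array([305., 224.]), array([375., 305.]), array([307., 207.])]
```

View pics/p5.png

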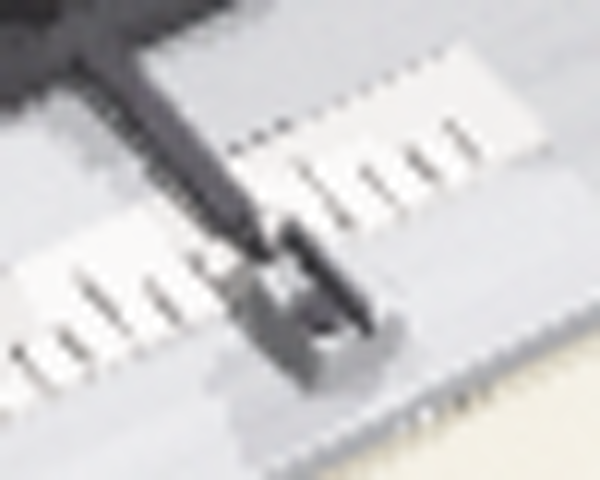

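The pointer tip at (265,255) in the crop is almost in line with the blade, which runs (288,228)–(370,325). Allowing for the blade's extra height, it is about 1–2 mm short, so I'll go 1.5 mm further and hold.

Request:
step_arm(
  increments=[
    {"translation": [0, -0.015, 0], "twist": [0, 0, 0]},
    {"translation": [0, 0, 0], "twist": [0, 0, 0]},
    {"translation": [0, 0, 0], "twist": [0, 0, 0]},
    {"translation": [0, 0, 0], "twist": [0, 0, 0]},
    {"translation": [0, 0, 0], "twist": [0, 0, 0]},
  ],
)

```text
t: 10.3
ee_pos: [0.5412, 0.0781, 0.2215]
eef_rot: [2.191, 2.247, 0.005]
wrist_force: [10.1, 1.2, -3.6]
width: 0.321
finger_force: 59.7
```

Request:
step_arm(
  increments=[
    {"translation": [0, 0, 0], "twist": [0, 0, 0]},
    {"translation": [0, 0, 0], "twist": [0, 0, 0]},
    {"translation": [0, 0, 0], "twist": [0, 0, 0]},
    {"translation": [0, 0, 0], "twist": [0, 0, 0]},
    {"translation": [0, 0, 0], "twist": [0, 0, 0]},
  ],
)

```text
t: 10.92
ee_pos: [0.5412, 0.0781, 0.2215]
eef_rot: [2.191, 2.247, 0.005]
wrist_force: [9.3, 2.0, -2.3]
width: 0.321
finger_force: 59.7
```

Request:
step_arm(
  increments=[
    {"translation": [0, 0, 0], "twist": [0, 0, 0]},
    {"translation": [0, 0, 0], "twist": [0, 0, 0]},
    {"translation": [0, 0, 0], "twist": [0, 0, 0]},
    {"translation": [0, 0, 0], "twist": [0, 0, 0]},
    {"translation": [0, 0, 0], "twist": [0, 0, 0]},
  ],
)

```text
t: 11.55
ee_pos: [0.5412, 0.0781, 0.2216]
eef_rot: [2.191, 2.247, 0.005]
wrist_force: [10.3, 1.8, -2.9]
width: 0.319
finger_force: 59.7
```

Request:
step_arm(
  increments=[
    {"translation": [0, 0.08, 0], "twist": [0, 0, 0]},
    {"translation": [0, 0.08, 0], "twist": [0, 0, 0]},
    {"translation": [0, 0.08, 0], "twist": [0, 0, 0]},
    {"translation": [0, 0.08, 0], "twist": [0, 0, 0]},
    {"translation": [0, 0.08, 0], "twist": [0, 0, 0]},
  ],
)

```text
t: 12.18
ee_pos: [0.5809, 0.0791, 0.2215]
eef_rot: [2.192, 2.248, 0.003]
wrist_force: [5.1, 0.2, -0.1]
width: 0.32
finger_force: 59.9
```

Request:
step_arm(
  increments=[
    {"translation": [0, 0.08, 0], "twist": [0, 0, 0]},
    {"translation": [0, 0.06, 0], "twist": [0, 0, 0]},
    {"translation": [0, 0.04, 0], "twist": [0, 0, 0]},
    {"translation": [0, 0, 0], "twist": [0, 0, 0]},
    {"translation": [0, 0, 0], "twist": [0, 0, 0]},
  ],
)

```text
t: 12.8
ee_pos: [0.5981, 0.0795, 0.2215]
eef_rot: [2.193, 2.249, 0.001]
wrist_force: [4.2, 0.2, 4.8]
width: 0.318
finger_force: 60.3
```

Back home. I'll let go and lift clear.

Request:
step_arm(
  increments=[
    {"translation": [0, 0, 0], "twist": [0, 0, 0]},
    {"translation": [0, 0, 0], "twist": [0, 0, 0]},
    {"translation": [0, 0, 0], "twist": [0, 0, 0]},
    {"translation": [0, 0, 0], "twist": [0, 0, 0]},
    {"translation": [0, 0, 0], "twist": [0, 0, 0]},
  ],
  grip=85,
)

```text
t: 13.42
ee_pos: [0.598, 0.0795, 0.2211]
eef_rot: [-2.193, -2.249, 0.0]
wrist_force: [0.1, 0.3, -0.4]
width: 0.999
finger_force: 0.0
```

Request:
step_arm(
  increments=[
    {"translation": [0, 0, -0.3], "twist": [0, 0, 0]},
    {"translation": [0, 0, -0.4], "twist": [0, 0, 0]},
    {"translation": [0, 0, -0.3], "twist": [0, 0, 0]},
    {"translation": [-0.4, 0, 0], "twist": [0, 0, 0]},
    {"translation": [-0.4, 0, 0], "twist": [0, 0, 0]},
  ],
)

```text
t: 14.05
ee_pos: [0.5999, -0.001, 0.3218]
eef_rot: [2.191, 2.25, 0.001]
wrist_force: [0.8, 0.6, -0.3]
width: 0.998
finger_force: 0.0
```

Request:
step_arm(
  increments=[
    {"translation": [-0.5, 0, 0], "twist": [0, 0, 0]},
    {"translation": [-0.5, 0, 0], "twist": [0, 0, 0]},
    {"translation": [-0.5, 0, 0], "twist": [0, 0, 0]},
    {"translation": [-0.5, 0, 0], "twist": [0, 0, 0]},
    {"translation": [-0.5, 0, 0], "twist": [0, 0, 0]},
  ],
)

```text
t: 14.68
ee_pos: [0.6063, -0.252, 0.3212]
eef_rot: [-2.193, -2.25, 0.0]
wrist_force: [-0.6, 0.7, 0.3]
width: 0.996
finger_force: 0.0
```

Request:
step_arm(
  increments=[
    {"translation": [-0.5, 0, 0], "twist": [0, 0, 0]},
    {"translation": [0, 0, 0], "twist": [0, 0, 0]},
    {"translation": [0, 0, 0], "twist": [0, 0, 0]},
    {"translation": [0, 0, 0], "twist": [0, 0, 0]},
    {"translation": [0, 0, 0], "twist": [0, 0, 0]},
  ],
  grip=0,
)

```text
t: 15.3
ee_pos: [0.6079, -0.2993, 0.3214]
eef_rot: [2.191, 2.251, -0.0]
wrist_force: [-0.6, -0.2, -0.1]
width: -0.003
finger_force: 0.0
```

```bash
python3 - <<'E'
from h import *
rel([.589,-.309,.246],1.3);s=get_state();print(s['ee_pos'],s['width'])
a=cv2.imread("pics/scene0.png").astype(int);f=grab_frame("scene")[:,:,::-1].astype(int)
g=lambda i:i[280:310,335:385].min(2)
print("scene pointer/clip diff",np.abs(g(a)-g(f)).mean())
m=lambda i:[np.argwhere(i[290:302,340:352].max(2)<100).mean(0)]
print(m(a),m(f))
E
```

```text
t 15.3 d(0.1m) [-0.092 -0.192  0.754] turn z deg 0.23248928224134602 tilt [ 1.e-04 -1.e-04 -1.e+00]
[ 0.60793803 -0.29932596  0.32140863] -0.0029349760465751523
scene pointer/clip diff 13.030666666666667
[array([4.89655172, 2.44827586])] [array([6.18181818, 2.54545455])]
```

Request:
step_arm(
  increments=[
    {"translation": [-0.09, -0.19, 0], "twist": [0, 0, 0]},
    {"translation": [0, 0, 0.3], "twist": [0, 0, 0]},
    {"translation": [0, 0, 0.3], "twist": [0, 0, 0]},
    {"translation": [0, 0, 0.15], "twist": [0, 0, 0]},
    {"translation": [0, 0, 0], "twist": [0, 0, 0]},
  ],
)

```text
t: 15.98
ee_pos: [0.5886, -0.31, 0.2456]
eef_rot: [-2.192, -2.248, 0.001]
wrist_force: [-0.8, -0.1, -0.1]
width: -0.003
finger_force: 0.0
```

Request:
step_arm(
  increments=[
    {"translation": [0, 0, 0.07], "twist": [0, 0, 0]},
    {"translation": [0, 0, 0.05], "twist": [0, 0, 0]},
    {"translation": [0, 0, 0.03], "twist": [0, 0, 0]},
    {"translation": [0, 0, 0], "twist": [0, 0, 0]},
    {"translation": [0, 0, 0], "twist": [0, 0, 0]},
  ],
)

```text
t: 16.6
ee_pos: [0.5891, -0.31, 0.2342]
eef_rot: [2.19, 2.247, 0.001]
wrist_force: [-6.2, 1.6, 23.0]
width: -0.0
finger_force: 11.4
```

Request:
step_arm(
  increments=[
    {"translation": [0, 0, -0.1], "twist": [0, 0, 0]},
    {"translation": [0, 0, -0.3], "twist": [0, 0, 0]},
    {"translation": [0, 0, -0.4], "twist": [0, 0, 0]},
    {"translation": [0, 0, 0], "twist": [0, 0, 0]},
    {"translation": [0, 0, 0], "twist": [0, 0, 0]},
  ],
)

```text
t: 17.23
ee_pos: [0.5887, -0.3096, 0.3108]
eef_rot: [-2.193, -2.249, 0.0]
wrist_force: [0.2, -0.3, -0.6]
width: -0.001
finger_force: 0.0
```

```bash
python3 -c "
from plant import *
print(get_state()['ee_pos'],get_state()['wrist_force']);print(job_done())"
```

```text
[ 0.58873544 -0.30961655  0.31080057] [ 0.20013548 -0.32906906 -0.63504508]
the job is handed in; nothing more can be done
None
```

I ran the full pull test and handed it in without a verdict back: logger button pressed, grip pulled about 57 mm to the clip (estimates of the clip's position ran from 56 to 59 mm) and held about 2 s, eased home, released, and the button pressed again.

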